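Unhasp the lap machine's hood and turn the lap once round by hand

ROBOT

A 7-joint arm with a two-finger parallel gripper is mounted at the origin on the work surface. World frame = base frame: x ahead of the robot, y to its left, z up, the work surface at z = 0. Lengths are in m, angles in degrees, forces in N, time in s.
With the tool pointing down it reaches from about 0.425 to 0.875 m from the base axis. Payload 4.7 kg.
Tool frame: the origin (TCP) lies on the centre line of the jaws, within the pads' length; the fingertips stand 14 mm ahead of it and the grasp point (between the pads) lies 5 mm behind it; z points along the fingers, y is the line along which they close (so a half turn about z gives the same grasp; the last joint's range is limited). The gripper opens to 87 mm and grips with 3 to 60 N. Pads are 19 mm wide; open, the fingers measure 117 mm over their backs; the gripper's body (75 mm by 190 mm) begins 51 mm behind the grasp point.
Start: joints at [76.266, 18.392, -4.016, 83.108, 1.295, 78.541, -3.26], TCP at [0.163, -0.629, 0.237] pointing down, gripper open.
Joint ranges: [-163.93, 163.93], [-17.29, 119.83], [-79.2, 71.16], [3.27, 140.29], [-89.18, 269.18], [5.43, 117.66], [-154.24, 154.24]. Speed limits (degrees/s): [147.25, 147.25, 180, 180, 180, 180, 180].

INTERFACE

Orientations are given as [roll, pitch, yaw] about the fixed x, y, z axes, in that order (R = Rz(yaw) Ry(pitch) Rx(roll)).
In Python, from cell import env gives the robot as it stands.
- The arm moves only by the tool jog_arm, never from a script. Its argument "motion" is a list that holds one entry, the list of rows, each a list of 7 numbers: the shift along the tool's x, y, z in units of 0.1 m (1.0 is 0.1 m), then the turn, a rotation vector about the tool's x, y, z in units of 180 degrees (1.0 is 180 degrees), then the closure, from 0 (fully open) to 1 (shut). A call has 1 to 5 rows; each row is the pose to reach, as a shift and turn from the pose commanded when the call began, along the tool's axes at that moment, turning the shorter way round; what a row does not reach only later rows make up. A row lasts 1/10 s, in which the tool goes at most 50 mm and 8.59 degrees, less where a joint would pass 70% of its speed; a pose out of reach is approached as far as the arm can. A call with a number of a shift or a turn outside -1 to 1 is refused whole. A call with a gripper value outside its range is refused whole. The fingers move at their own pace and stop on an object; "grip_force" is the grip in N (left out, the last holds). Time passes only in rows, so rows that repeat a pose let the fingers close. It gives the time, the measured TCP pose, the force, the opening and the grip force at its end, in the units of the state.
- env.get_obs(): the state, without advancing time (a new reading comes with each control period).
- env.read_camera(name): name is "side" or "top" or "wrist"; returns (picture, depth): 480x640x3 uint8, red, green, blue; 480x640 float32, m along the optical axis (not along the pixel's ray), 0 where there is no reading.
- env.camera_info(name): a dict with "camera_matrix" (3x3 intrinsics, pixels), "origin" and "orientation" of the camera in the world; the wrist camera has in their place "mount" (4x4, takes a point from camera to tool coordinates, whose origin is the TCP and whose axes are the flange's). Camera axes: x right, y down, z forward; pixel columns grow to the right and rows downward; lengths in m; the calibration is good to about 2 mm. The wrist camera is an equidistant fisheye: a pixel r from the principal point sees the ray r / f radians off the axis. A picture is of the moment at which its call begins: read the wrist's pose just before it. camera_info takes no time and is no camera call.
- env.sign_off(): hands the job in; it is judged then, once.
The state is a dict: "time_s": time; "qpos": joint angles; "joint_velocities": joint speeds; "effort": joint torques, N m; "tool_pos": TCP position; "tool_rot": TCP orientation; "force": force on the tool from outside, world axes, zero at the start; "wrist_torque": the same for the moment, N m; "grip_width": finger opening in m; "grasp_force": force on a finger pad.
Only numpy, scipy, OpenCV 4.12 (cv2) and the standard library are available. Lean on these libraries where they do the work, as an engineer would, in place of code of your own. Each camera call takes 0.05 s, during which the arm holds its last target. There are 200 camera calls.

TASK

Open the polishing machine for its check before start-up: flip the hasp off its staple and swing it right over so that it lies back on the hood, then raise the hood until it stands upright or further back. Then turn the lap by hand through one full turn, clockwise seen from above, to see that it runs free, and stop with its yellow mark back at the pointer. Leave everything else on the bench undisturbed.

Things in the scene. Friction and masses are not known exactly. Their poses are not given: they have to be found in the camera images.
- machine: Gem lap machine fixed to the bench, green-grey steel (sizes in mm). Origin on the bench under the lap's axis, z up, front towards -x, y along the front. Deck at z 90, x -150 to 150, y -145 to 145. Before it the base slopes at 45 deg from (x -150, z 90) to (x -226, z 14); dial and red switch there (y 100, -100) stand 15 off and are not used. The shut hood covers the deck.
- hasp (a joint): Steel hasp: strap 80 long, 32 wide, 3 thick, in the middle of the front; pivot along the machine's y, carried by the hood. 0 rad: lies down the slope over its staple and holds the hood shut. Grows as its end swings out and up: 1.57 square out from the slope, 2.36 straight up, 2.82 (stop) lying back on the hood's front, resting on its lip. Loose: falls either side of 2.36.
- hasp_pivot (a point): Middle of the hasp's pivot, moves with the hood. Machine frame, hood shut: x -141, y 0, z 111; 7 off the hood's sloping face.
- hasp_lip (a point): Grasp point on the hasp's lip: the strap's free end, bent outward square to it: 32 wide (along machine's y), 3 thick, 32 high, rolled edge 9 thick at its end. The point lies 24 off the strap, 78.5 from the pivot along the strap, 31 off the 45 deg slope when on the staple. Pinch it across its 32 width from above or square to the slope; 70 free either side. As it swings it turns between the fingers.
- staple (a point): Middle of the staple, fixed to the base: a steel loop 20 long (down the slope), 6 thick, standing 20 off the slope through the strap's slot, 46 below the pivot.
- hood (a joint): Hood of painted sheet, 0.6 kg, hinged along the machine's back edge. Shut: flat top at z 168 from x -75 to 150, 290 wide, front sloping at 45 deg down to (x -150, z 92), in one plane with the base. 0 rad shut, grows as the front rises, 1.57 upright, stop 1.75. Stiff hinge: stays where it is left; lifting takes 8 to 13 N at the handle. The hasp on its staple holds it below about 0.04.
- hood_hinge (a point): Middle of the hood's hinge axis, along the machine's y. Machine frame: x 152, y 0, z 92.
- hood_grip (a point): Place to grip on the hood's handle, a round steel bar 12 thick along the machine's y, from y -112 to 112, on a post at each end, axis 36 above the hood's flat top. Moves with the hood. Machine frame, hood shut: x -52, y 70, z 204 (233 from the hinge axis); y -70 does as well, but near y 0 the thrown-back hasp is in the hand's way. The flat top ends 23 in front of it.
- lap (a joint): The lap under the hood: steel disc 200 in diameter on a vertical axis through the machine's origin, upper face at z 111. Radians, grows clockwise seen from above, counts on over full turns; within 0.12 of 0 at the start; yellow mark at the pointer at 0 and 6.28. Light friction (3 N at 50 from the axis): it stops where it is left.
- nut (a point): Clamp nut, turns with the lap: this point on the axis at the arms' mid height, z 136. Hub 40 in diameter up to z 150, flange 90 in diameter up to z 117; three level steel arms 12 thick, 120 deg apart, each ending in a black ball 22 thick centred 70 from the axis. At lap 0 the arms point to machine -x and 60 deg either side of +x. Push the lap round by an arm.
- mark (a point): Yellow paint mark, 24 by 7, on the lap's rim in line with one arm, 88 from the axis. Hidden while the hood is shut.
- pointer (a point): Yellow pointer bar, 26 long, on the deck in front of the lap (machine -x), 120 from the axis. Hidden while the hood is shut.
- white_bottle: White squeeze bottle, 44 in diameter, 120 high, loose, upright on the bench near the machine. Origin at its base.
- pink_bottle: Pink bottle, 40 in diameter, 100 high, loose, upright on the bench near the machine. Origin at its base.
- tin: Round white tin with yellow lid, 87 in diameter, 30 high, loose on the bench beside the machine. Origin at its base.
- padlock: The hasp's padlock, already taken off: brass body 40 by 44 by 20 with steel shackle, 82 long over all, lying on the bench before the machine. Origin under the body's middle, shackle to its +x.
- tang: Polisher's tang: wooden arm 150 long on two steel feet with a red dop clamp, 180 long, 90 wide, 57 high, loose on the bench. Origin under its middle.
- parcels: Stack of folded paper stone parcels, 85 by 60 by 27, on the bench. Origin at its base.
- dop_dish: White dish of steel dops, 132 in diameter, 34 high, on the bench. Origin at its base.

How it is judged (in metres and radians):
On the way, in this order (a step that is already met when the one before it is completed fails the run):
1. the hasp is off its staple and lies swung right back on the hood, which is still shut (value of joint hasp above 2.6 rad and value of joint hood below 0.1 rad), for 0.2 s.
2. the hood stands upright or further back (value of joint hood above 1.45 rad), for 0.2 s.
3. the lap has made one full turn clockwise and its mark is back at the pointer (within 0.35 rad) (value of joint lap between 5.93 and 6.63 rad), for 0.2 s.
At the end, for the whole second after the job is handed in: The hasp lies back on the hood (over 2.6 rad), the hood stands at 1.45 rad or more, the lap rests one full clockwise turn on, with its mark within 0.35 rad (20 degrees) of the pointer; hood and lap at rest (all of step 3 and value of joint hasp above 2.6 rad and value of joint hood above 1.45 rad and velocity of joint lap between -0.05 and 0.05 rad/s and velocity of joint hood between -0.05 and 0.05 rad/s); the robot touches nothing.
It fails at once if a bystander (bottles, tin, padlock, tang, parcels, dish) is moved more than 20 mm (distance of any of white_bottle, pink_bottle, tin, padlock, tang, parcels, dop_dish from where it was at the start of the episode above 0.02 m).
It fails at once if a bottle is knocked over (angle between any of white_bottle, pink_bottle's own z axis and vertical above 0.5 rad).
It also fails if it takes over 72 s, if anything falls off the work surface, if the arm or the gripper's body presses on something with over 40 N, if the wrist force passes 120 N, or if a joint passes its speed limit or range.

## Working session

There is one attempt and no reset: what is moved stays moved. The work goes in short steps, Python scripts to look and compute and a tool call to move; the robot and the scene stay as the last step left them, time stands still between calls to the robot, and variables do not carry over. Pictures are saved under pics/ and viewed, at most 10 in all, crops included, and the job is handed in when it is done.

Besides the shell and the picture viewer there is one more tool, called as name(argument=value, ...), one argument or row to a line, values as JSON. jog_arm: Moves the arm, as the interface text tells. Shifts and turns lie within -1 to 1; 1 stands for 0.1 m of shift or 180 degrees of turn. Its arguments: {"type":"object","properties":{"motion":{"type":"array","items":{"type":"array","items":{"type":"array","items":{"type":"number"}}}},"grip_force":{"type":"number"}},"required":["motion"]}

```bash
ls; mkdir -p pics; cat > h.py <<'E'
import numpy as np,cv2
from scipy.spatial.transform import Rotation as R
from cell import env
def cam(n):
    im,d=env.read_camera(n); i=env.camera_info(n); return im,d,i
def cloud(d,i):
    K=np.array(i['camera_matrix']);v,u=np.mgrid[:480,:640]
    p=np.stack([(u-K[0,2])/K[0,0]*d,(v-K[1,2])/K[1,1]*d,d],-1)
    o=np.array(i['orientation'])
    M=o if o.shape==(3,3) else R.from_euler('xyz',o,degrees=True).as_matrix()
    return p@M.T+np.array(i['origin'])
E
python3 - <<'E'
from h import *
print(env.get_obs())
for n in('top','side'):
    im,d,i=cam(n);print(n,i);cv2.imwrite(f'pics/{n}0.png',im[...,::-1]);np.savez(f'{n}0.npz',im=im,p=cloud(d,i),d=d)
E
```

```text
pics
{'time_s': 0.0, 'qpos': array([76.26675431, 18.43984898, -4.01415056, 83.17518701,  1.29685789,
       78.54068855, -3.26040535]), 'joint_velocities': array([-0.0049964 ,  0.11842225, -0.02971632, -0.00436611, -0.02036059,
       -0.04567982,  0.02937285]), 'effort': array([ 2.31048034e-04, -4.91280770e+01, -4.03766111e-01, -3.12522948e+01,
       -6.40312722e-02,  4.39621008e-02,  1.65965721e-04]), 'tool_pos': array([ 0.16299225, -0.62868632,  0.23544987]), 'tool_rot': array([-1.79889617e+02,  8.01617249e-03,  1.45416645e+01]), 'force': array([-0.23878739,  0.07151723,  0.46010034]), 'wrist_torque': array([ 0.01397494, -0.00197136, -0.02636245]), 'grasp_force': 0.0, 'grip_width': 0.08708318079386126}
top {'camera_matrix': array([[453.81911043,   0.        , 322.018454  ],
       [  0.        , 453.81911043, 236.40419913],
       [  0.        ,   0.        ,   1.        ]]), 'origin': array([ 0.44175756, -0.18293649,  1.00582047]), 'orientation': array([-174.66693526,   -0.40688977,  -89.74872255])}
side {'camera_matrix': array([[572.33172058,   0.        , 328.27611167],
       [  0.        , 572.33172058, 243.52133439],
       [  0.        ,   0.        ,   1.        ]]), 'origin': array([-0.15318077,  0.45541   ,  1.18336092]), 'orientation': array([-138.22740211,    0.7859135 , -134.92882324])}
```

View pics/top0.png

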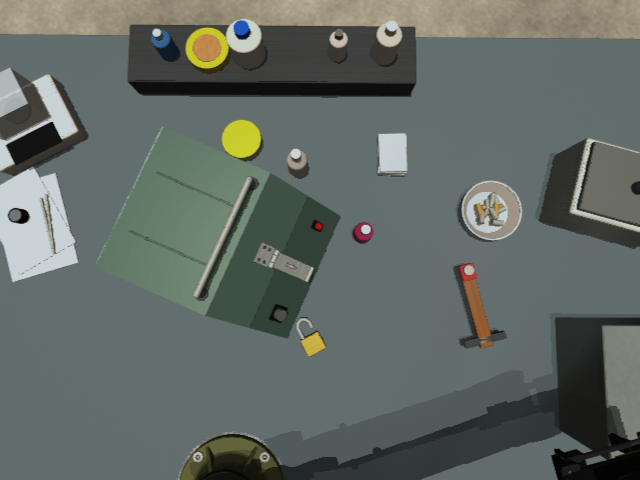

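View pics/side0.png

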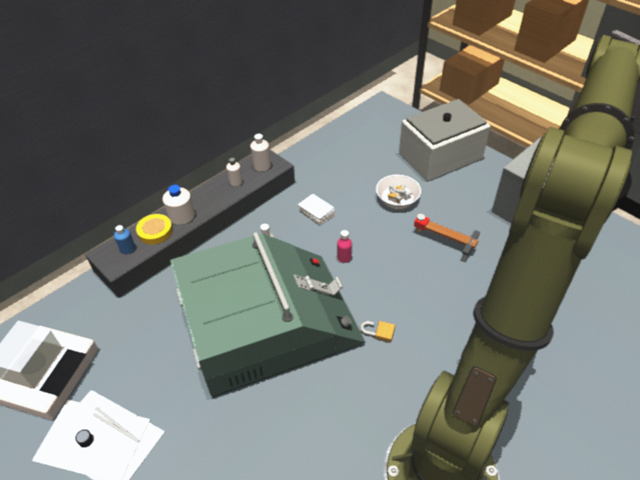

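Top view: the machine's front faces image right/down, with the hasp near (285,262), the handle from (250,182) to (200,297), padlock at (312,340), pink bottle at (363,232), tin at (241,139) and white bottle at (297,160). The side view agrees.

```bash
cat > fit.py <<'E'
from h import *
for n in('top','side'):
    z=np.load(n+'0.npz');p=z['p'];im=z['im'].astype(int)
    reg=np.zeros((480,640),np.uint8)
    if n=='top':cv2.fillPoly(reg,[np.array([[90,262],[160,122],[345,212],[290,342]])],1)
    else:cv2.fillPoly(reg,[np.array([[168,260],[260,222],[365,345],[208,390]])],1)
    ok=(reg>0)&(z['d']>0); P=p[ok]
    h=P[(P[:,2]>.197)]; 
    t=P[np.abs(P[:,2]-.168)<.006]
    print(n,'topz',np.median(t[:,2]),'handle',len(h),'z',np.percentile(h[:,2],[50,95]))
    r=cv2.minAreaRect(h[:,:2].astype(np.float32)*1000);print(' handle',r)
    c,s,a=cv2.minAreaRect(t[:,:2].astype(np.float32)*1000);print(' top',c,s,a)
    # slope plane
    g=P[(P[:,2]>.03)&(P[:,2]<.155)]
    print(' nslope',len(g))
E
python3 fit.py; python3 - <<'E'
import sys;sys.path.insert(0,'.')
from h import *
z=np.load('top0.npz');p=z['p']
for nm,(u,v) in dict(pink=(363,232),white=(297,158),tin=(241,139),padl=(313,345),shack=(303,325),parc=(392,153),hood_tl=(163,128),hood_bl=(98,263),dishc=(490,211),tang=(478,300),lip=(307,270),hpiv=(270,258)).items(): print(nm,np.round(p[v,u],3))
E
```

```text
top topz 0.16725081906589145 handle 914 z [0.20808498 0.21090484]
 handle ((516.5357666015625, -13.123504638671875), (12.75076675415039, 234.68023681640625), 66.80015563964844)
 top (552.0626831054688, 64.881103515625) (234.95948791503906, 286.34234619140625) 66.64490509033203
 nslope 9663
side topz 0.16683684186256187 handle 457 z [0.20755791 0.21118015]
 handle ((513.3881225585938, -9.241981506347656), (12.523171424865723, 233.62864685058594), 66.5732192993164)
 top (549.6787719726562, 68.91412353515625) (231.9189910888672, 296.280029296875) 66.49235534667969
 nslope 6497
pink [ 0.536 -0.271  0.099]
white [ 0.681 -0.138  0.119]
tin [ 0.747 -0.01   0.031]
padl [ 0.301 -0.171  0.017]
shack [ 0.341 -0.149 -0.003]
parc [ 0.719 -0.343  0.027]
hood_tl [0.724 0.113 0.169]
hood_bl [0.469 0.223 0.167]
dishc [ 0.591 -0.556  0.027]
tang [ 0.398 -0.521  0.038]
lip [ 0.46  -0.159  0.068]
hpiv [ 0.482 -0.087  0.113]
```

```bash
cat >> h.py <<'E'
YAW=66.6;O=np.array([.536,.0345,0.])
Mm=R.from_euler('z',YAW,degrees=True)
def toM(p): return (np.asarray(p)-O)@Mm.as_matrix()
def W(x,y,z): return O+Mm.apply(np.array([x,y,z])/1000)
def down(yaw=YAW,pitch=0): # pitch: tilt about machine y (deg)
    return Mm*R.from_euler('y',pitch,degrees=True)*R.from_euler('z',yaw-YAW,degrees=True)*R.from_euler('x',180,degrees=True)
def cur():
    o=env.get_obs(); return o['tool_pos'],R.from_euler('xyz',o['tool_rot'],degrees=True)
def plan(way,start=None,nmax=5):
    """way: list of (gripping point world, Rotation); prints each row from start pose"""
    p,r=start or cur()
    for q,rr in way:
        t=q+rr.apply([0,0,.005])
        s=r.inv().apply(t-p)*10; w=(r.inv()*rr).as_rotvec()/np.pi
        print(np.round(s,2),np.round(w,3),'|',np.round(t,3))
E
python3 - <<'E'
from h import *
for n in('top','side'):
    z=np.load(n+'0.npz');p=toM(z['p'].reshape(-1,3))*1000;p=p[(abs(p[:,0])<300)&(abs(p[:,1])<160)]
    g=p[(p[:,2]>35)&(p[:,2]<150)&(abs(p[:,1])>25)&(abs(p[:,1])<70)&(abs(p[:,0]-p[:,2]+241)<15)]
    print(n,'x-z',np.median((g[:,0]-g[:,2])[g[:,2]<88]),np.median((g[:,0]-g[:,2])[g[:,2]>95]))
    A=np.c_[g[:,1:],np.ones(len(g))];print(' fit x=',np.linalg.lstsq(A,g[:,0],rcond=None)[0])
    g=p[(p[:,2]>100)&(p[:,2]<172)&(abs(p[:,0]-p[:,2]+241)<12)&(p[:,0]<-70)]
    print(' y ext',np.percentile(g[:,1],[.3,99.7]))
    h=p[(p[:,2]>198)&(abs(p[:,0]+52)<20)];print(' handle x',np.median(h[:,0]),'y',np.percentile(h[:,1],[.5,99.5]))
    l=p[(abs(p[:,1])<25)&(p[:,0]<-195)&(p[:,0]-p[:,2]<-262)&(p[:,2]>45)];print(' lip',len(l),l.mean(0),l.min(0),l.max(0))
E
```

```text
top x-z -238.50109658311027 -240.98783301246567
 fit x= [-1.05459755e-03  9.68682635e-01 -2.36857266e+02]
 y ext [-144.97738456  143.28337893]
 handle x -52.55741900448491 y [-116.47100378  114.13791288]
 lip 1342 [-2.34129903e+02  6.34560054e-03  9.05678190e+02] [-236.98153303  -17.04431139   60.6314583 ] [-200.76497773   14.70294072 1005.82047147]
side x-z -235.9845479713176 -238.36860359003543
 fit x= [-1.86043826e-04  9.67965911e-01 -2.34276298e+02]
 y ext [-143.53144045  147.54281807]
 handle x -48.419603957856964 y [-111.86450803  119.44781922]
 lip 95 [-208.26287318    1.82336066   71.400941  ] [-216.67083402  -16.90193334   60.84928027] [-197.90407745   18.20352608   81.94397924]
```

```bash
sed -i 's/^YAW=.*/YAW=66.6;O=np.array([.5368,.0363,0.])/' h.py; python3 - <<'E'
from h import *
p,r=cur(); t=W(-213.5,0,140); d=down()
z=R.from_euler('xyz',[180,0,14.54],degrees=True)
a=(p,z)
ps=[p+(t-p)*k for k in(.33,.67,1)]; rs=[R.from_euler('xyz',[180,0,y],degrees=True) for y in(14.54+36,66.6,66.6)]
for q,rr in zip(ps,rs):
    plan([(q-rr.apply([0,0,.005]),rr)],a); a=(q,rr)
print(t,W(-213.5,0,72.5))
E
```

```text
[ 1.31 -1.26  0.32] [-0.   0.  -0.2] | [ 0.258 -0.474  0.204]
[ 1.86 -0.26  0.32] [ 0.     0.    -0.089] | [ 0.357 -0.314  0.172]
[1.8  0.26 0.32] [0. 0. 0.] | [ 0.452 -0.16   0.14 ]
[ 0.45200893 -0.15964061  0.14      ] [ 0.45200893 -0.15964061  0.0725    ]
```

jog_arm(
  motion=[
    [[0.33, -0.33, 0.05, 0, 0, -0.04, 0], [0.66, -0.66, 0.1, 0, 0, -0.08, 0], [1, -1, 0.2, 0, 0, -0.12, 0], [1, -1, 0.2, 0, 0, -0.16, 0], [1, -1, 0.2, 0, 0, -0.2, 0]],
  ],
)

```text
time_s: 0.6
tool_pos: [0.236, -0.5053, 0.216]
tool_rot: [-179.9, -0.0, 51.0]
force: [-0.1, -0.8, 0.3]
grip_width: 0.0869
grasp_force: 0.0
```

jog_arm(
  motion=[
    [[0.4, -0.15, 0.1, 0, 0, -0.045, 0], [0.8, -0.3, 0.2, 0, 0, -0.089, 0], [1, -0.4, 0.3, 0, 0, -0.089, 0]],
  ],
)

```text
time_s: 0.9
tool_pos: [0.269, -0.4012, 0.1858]
tool_rot: [-180.0, -0.1, 66.9]
force: [0.5, -0.3, 1.3]
grip_width: 0.0874
grasp_force: 0.0
```

jog_arm(
  motion=[
    [[0.4, 0, 0.1, 0, 0, 0, 0], [0.8, 0, 0.15, 0, 0, 0, 0], [1, 0, 0.2, 0, 0, 0, 0], [1, 0, 0.2, 0, 0, 0, 0]],
  ],
)

```text
time_s: 1.3
tool_pos: [0.3081, -0.3097, 0.1657]
tool_rot: [-179.9, -0.0, 66.9]
force: [-1.2, 0.1, -0.3]
grip_width: 0.0874
grasp_force: 0.0
```

```bash
python3 - <<'E'
from h import *
o=env.get_obs();print(o['time_s'],o['qpos'],o['tool_pos'],o['tool_rot'],o['force'])
plan([(W(-213.5,0,z),down()) for z in(130,73)])
E
```

```text
1.3 [ 64.77236673  -4.11870119 -22.04827728 116.27878728  -1.67604281
  67.65179142  20.27268148] [ 0.30814797 -0.30973629  0.16573341] [-1.79904251e+02 -3.96344288e-02  6.68568144e+01] [-1.20109398  0.06411779 -0.32635315]
[1.95 0.73 0.41] [-0.001 -0.     0.001] | [ 0.452 -0.16   0.125]
[1.94 0.73 0.98] [-0.001 -0.     0.001] | [ 0.452 -0.16   0.068]
```

jog_arm(
  motion=[
    [[0.33, 0.25, 0.1, 0, 0, 0, 0], [0.66, 0.5, 0.2, 0, 0, 0, 0], [0.97, 0.73, 0.2, 0, 0, 0, 0]],
  ],
)

```text
time_s: 1.6
tool_pos: [0.413, -0.2531, 0.1455]
tool_rot: [-179.9, 0.0, 66.4]
force: [-0.1, 0.2, 0.6]
grip_width: 0.0876
grasp_force: 0.0
```

jog_arm(
  motion=[
    [[0.33, 0, 0.07, 0, 0, 0, 0], [0.66, 0, 0.14, 0, 0, 0, 0], [0.97, 0, 0.2, 0, 0, 0, 0], [0.97, 0, 0.2, 0, 0, 0, 0]],
  ],
)

```text
time_s: 2.0
tool_pos: [0.4526, -0.1603, 0.1259]
tool_rot: [-179.9, -0.1, 66.9]
force: [-0.1, 0.2, 0.4]
grip_width: 0.0874
grasp_force: 0.0
```

```bash
python3 - <<'E'
from h import *
plan([(W(-213.5,0,73),down())])
im,d=env.read_camera('wrist');cv2.imwrite('pics/w1.png',im[...,::-1]);i=env.camera_info('wrist');print(i)
for q in (W(-213.5,0,72.5),W(-213.5,16,72.5),W(-213.5,-16,72.5),W(-141,0,111)):
    p,r=cur();M=np.array(i['mount']);c=np.linalg.inv(M)@np.r_[r.inv().apply(q-p),1];K=i['camera_matrix'];K=np.array(K)
    th=np.arctan2(np.hypot(c[0],c[1]),c[2]);ph=np.arctan2(c[1],c[0]);print(K[0,2]+K[0,0]*th*np.cos(ph),K[1,2]+K[0,0]*th*np.sin(ph))
E
```

```text
[ 0.   -0.01  0.58] [-0.    -0.001  0.002] | [ 0.452 -0.16   0.068]
{'camera_matrix': array([[371.64829954,   0.        , 313.87681506],
       [  0.        , 371.64829954, 238.2745705 ],
       [  0.        ,   0.        ,   1.        ]]), 'mount': array([[ 2.67393611e-04, -9.64384347e-01, -2.64504744e-01,
         7.12604024e-02],
       [ 9.99999964e-01,  2.52426247e-04,  9.05756150e-05,
        -3.34173061e-04],
       [-2.05817653e-05, -2.64504759e-01,  9.64384380e-01,
        -1.47940197e-01],
       [ 0.00000000e+00,  0.00000000e+00,  0.00000000e+00,
         1.00000000e+00]])}
312.42601986172076 259.94119591724535
284.5299081418637 259.81546393618186
340.33756447459956 259.9855561658743
312.372652379899 128.86980293317345
```

View pics/w1.png

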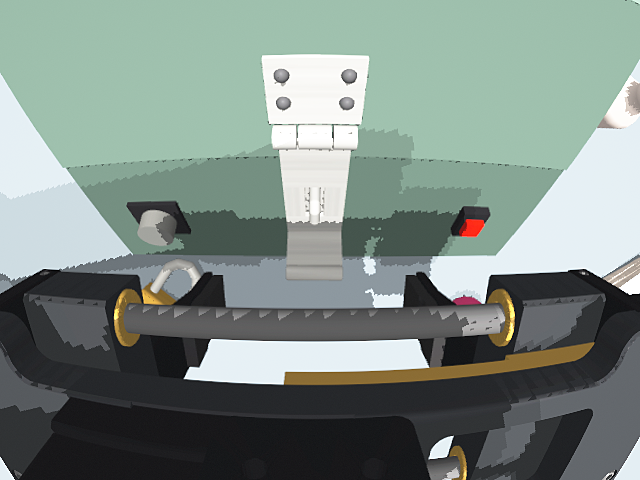

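The wrist view shows the hasp's lip centred at about (315,262), where the model predicts it (312,260), and both sides are clear. Descending to pinch it.

jog_arm(
  motion=[
    [[0, 0, 0.3, 0, 0, 0, 0], [0, 0, 0.58, 0, 0, 0, 0], [0, 0, 0.58, 0, 0, 0, 0.3], [0, 0, 0.58, 0, 0, 0, 0.75], [0, 0, 0.58, 0, 0, 0, 0.75]],
  ],
  grip_force=12,
)

```text
time_s: 2.55
tool_pos: [0.4524, -0.1652, 0.07]
tool_rot: [179.9, 0.0, 66.5]
force: [0.4, -0.1, 0.4]
grip_width: 0.0701
grasp_force: 0.0
```

jog_arm(
  motion=[
    [[0, 0, 0, 0, 0, 0, 0.75], [0, 0, 0, 0, 0, 0, 0.75], [0, 0, 0, 0, 0, 0, 0.75]],
  ],
)

```text
time_s: 2.85
tool_pos: [0.4518, -0.1642, 0.0692]
tool_rot: [179.9, 0.0, 66.6]
force: [0.2, -0.3, -0.4]
grip_width: 0.0472
grasp_force: 0.0
```

```bash
cat > hasp.py <<'E'
from h import *
def lip(a):
    k=.70711;d=np.array([-np.cos(a)*k-np.sin(a)*k,0,-np.cos(a)*k+np.sin(a)*k]);n=np.array([np.sin(a)*k-np.cos(a)*k,0,np.sin(a)*k+np.cos(a)*k])
    return np.array([-141,0,111])+78.5*d+24*n
if __name__=='__main__':
    o=env.get_obs();print(toM(o['tool_pos']),o['grip_width'],o['grasp_force'],o['force'])
    b=np.array([0,0,0]); prev=lip(0)
    for A in [np.linspace(.15,.75,5),np.linspace(.9,1.5,5),np.linspace(1.65,2.25,5),[2.35,2.45,2.52]]:
        print()
        for a in A:
            s=(lip(a)-prev)/100; print(round(a,2),np.round([s[0],-s[2]],2),np.round(lip(a)))
        prev=lip(A[-1])
E
python3 hasp.py
```

```text
[-0.21775356 -0.00162411  0.06916941] 0.04717688723247353 0.0 [ 0.21749595 -0.34762242 -0.43820202]

0.15 [-0.05 -0.11] [-218.    0.   84.]
0.3 [-0.08 -0.23] [-222.    0.   96.]
0.45 [-0.1  -0.35] [-223.    0.  108.]
0.6 [-0.09 -0.48] [-223.    0.  120.]
0.75 [-0.07 -0.6 ] [-220.    0.  132.]

0.9 [ 0.04 -0.12] [-216.    0.  144.]
1.05 [ 0.1  -0.22] [-210.    0.  155.]
1.2 [ 0.17 -0.32] [-203.    0.  165.]
1.35 [ 0.26 -0.41] [-194.    0.  173.]
1.5 [ 0.36 -0.48] [-185.    0.  181.]

1.65 [ 0.11 -0.06] [-174.    0.  186.]
1.8 [ 0.23 -0.1 ] [-162.    0.  190.]
1.95 [ 0.35 -0.12] [-150.    0.  193.]
2.1 [ 0.47 -0.12] [-138.    0.  193.]
2.25 [ 0.59 -0.11] [-125.    0.  192.]

2.35 [0.08 0.02] [-117.    0.  190.]
2.45 [0.16 0.05] [-110.    0.  187.]
2.52 [0.21 0.07] [-105.    0.  185.]
```

jog_arm(
  motion=[
    [[0.04, 0, 0, 0, 0, 0, 0.75], [0.04, 0, 0, 0, 0, 0, 0.75], [0.04, 0, 0, 0, 0, 0, 0.75], [0.04, 0, 0, 0, 0, 0, 0.75], [0.04, 0, 0, 0, 0, 0, 0.75]],
  ],
)

```text
time_s: 3.35
tool_pos: [0.4532, -0.1595, 0.0686]
tool_rot: [-180.0, -0.0, 66.6]
force: [-1.4, 2.8, 3.9]
grip_width: 0.0314
grasp_force: 12.0
```

jog_arm(
  motion=[
    [[-0.05, 0, -0.11, 0, 0, 0, 0.75], [-0.08, 0, -0.23, 0, 0, 0, 0.75], [-0.1, 0, -0.35, 0, 0, 0, 0.75], [-0.09, 0, -0.48, 0, 0, 0, 0.75], [-0.07, 0, -0.6, 0, 0, 0, 0.75]],
  ],
)

```text
time_s: 3.85
tool_pos: [0.4494, -0.1678, 0.1297]
tool_rot: [-180.0, 0.1, 66.5]
force: [-1.4, -1.0, -1.5]
grip_width: 0.0317
grasp_force: 12.0
```

jog_arm(
  motion=[
    [[0.04, 0, -0.12, 0, 0, 0, 0.75], [0.1, 0, -0.22, 0, 0, 0, 0.75], [0.17, 0, -0.32, 0, 0, 0, 0.75], [0.26, 0, -0.41, 0, 0, 0, 0.75], [0.36, 0, -0.48, 0, 0, 0, 0.75]],
  ],
)

```text
time_s: 4.35
tool_pos: [0.4644, -0.1335, 0.1777]
tool_rot: [-180.0, 0.1, 66.5]
force: [-3.2, -2.0, 0.0]
grip_width: 0.0319
grasp_force: 12.0
```

jog_arm(
  motion=[
    [[0.11, 0, -0.06, 0, 0, 0, 0.75], [0.23, 0, -0.1, 0, 0, 0, 0.75], [0.35, 0, -0.12, 0, 0, 0, 0.75], [0.47, 0, -0.12, 0, 0, 0, 0.75], [0.59, 0, -0.11, 0, 0, 0, 0.75]],
  ],
)

```text
time_s: 4.85
tool_pos: [0.4885, -0.0777, 0.1874]
tool_rot: [-180.0, -0.0, 66.6]
force: [-3.0, 0.2, -1.8]
grip_width: 0.0312
grasp_force: 12.0
```

jog_arm(
  motion=[
    [[0.08, 0, 0.02, 0, 0, 0, 0.75], [0.16, 0, 0.05, 0, 0, 0, 0.75], [0.23, 0, 0.08, 0, 0, 0, 0.75], [0.23, 0, 0.08, 0, 0, 0, 0.75]],
  ],
)

```text
time_s: 5.25
tool_pos: [0.4974, -0.057, 0.1789]
tool_rot: [-180.0, -0.1, 66.7]
force: [-3.1, 3.7, 3.9]
grip_width: 0.0316
grasp_force: 12.0
```

```bash
python3 - <<'E'
from h import *
o=env.get_obs();print(toM(o['tool_pos']),o['grip_width'],o['grasp_force'],o['force'],o['qpos'])
E
```

```text
[-0.10130546 -0.00093599  0.17889277] 0.03156641116082282 12.000268385745585 [-3.14368312  3.73780976  3.92972731] [ 43.52071125   4.8677052  -41.46093351 107.0905487    3.36973517
  69.30786843 -22.37652251]
```

jog_arm(
  motion=[
    [[0, 0, 0, 0, 0, 0, 0.1], [0, 0, 0, 0, 0, 0, 0.1], [0, 0, 0, 0, 0, 0, 0.1], [0, 0, -0.1, 0, 0, 0, 0.1], [0, 0, -0.4, 0, 0, 0, 0.1]],
  ],
)

```text
time_s: 5.75
tool_pos: [0.4955, -0.0588, 0.2182]
tool_rot: [-179.7, 0.0, 66.5]
force: [0.2, -0.8, 0.1]
grip_width: 0.0639
grasp_force: 0.0
```

jog_arm(
  motion=[
    [[0, 0, -0.3, 0, 0, -0.04, 0.1], [0, 0, -0.4, 0, 0, -0.08, 0.1], [0, 0, -0.4, 0, 0, -0.12, 0.1], [0, 0, -0.4, 0, 0, -0.16, 0.1], [0, 0, -0.4, 0, 0, -0.2, 0.1]],
  ],
)

```text
time_s: 6.25
tool_pos: [0.4976, -0.0588, 0.2607]
tool_rot: [179.9, 0.1, 102.8]
force: [0.1, 0.9, 0.3]
grip_width: 0.0782
grasp_force: 0.0
```

jog_arm(
  motion=[
    [[0, 0, 0, 0, 0, -0.04, 0.1], [0, 0, 0, 0, 0, -0.08, 0.1], [0, 0, 0, 0, 0, -0.12, 0.1], [0, 0, 0, 0, 0, -0.16, 0.1], [0, 0, 0, 0, 0, -0.2, 0.1]],
  ],
)

```text
time_s: 6.75
tool_pos: [0.4976, -0.0588, 0.2605]
tool_rot: [180.0, 0.1, 138.8]
force: [0.5, -0.2, 0.5]
grip_width: 0.0784
grasp_force: 0.0
```

```bash
python3 - <<'E'
from h import *
o=env.get_obs();print(toM(o['tool_pos']),o['tool_rot'],o['grip_width'],o['force'],o['qpos'])
plan([(W(-52,-70,z),down(YAW+90)) for z in(250,204)])
im,d,i=cam('side');cv2.imwrite('pics/s2.png',im[180:400,150:450,::-1].repeat(2,0).repeat(2,1))
E
```

```text
[-0.10282705 -0.00177782  0.26050836] [1.79973141e+02 9.19402145e-02 1.38835557e+02] 0.078388300807193 [ 0.51624441 -0.2360592   0.47229371] [ 45.62638261   1.20372318 -42.08746253 100.55700736   0.85898619
  78.46165653  52.21024213]
[-0.49  0.69  0.16] [ 0.     0.001 -0.099] | [ 0.58  -0.039  0.245]
[-0.49  0.69  0.62] [ 0.     0.001 -0.099] | [ 0.58  -0.039  0.199]
```

View pics/s2.png

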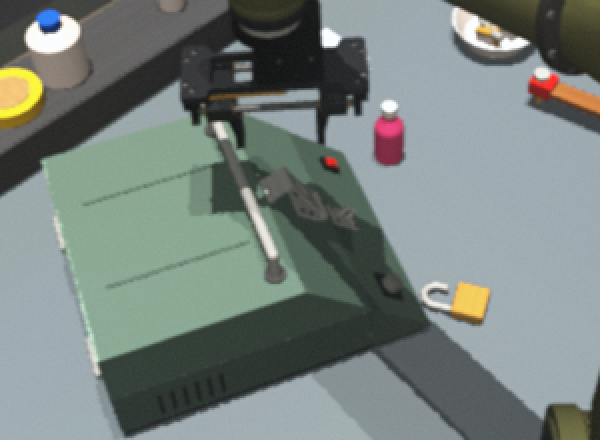

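The crop seems to show the hasp still down the slope, with its lip near (345,215). I'll check with depth.

```bash
python3 - <<'E'
from h import *
for n in('side','top'):
    im,d,i=cam(n);p=toM(cloud(d,i).reshape(-1,3))*1000
    q=p[(abs(p[:,1])<14)&(p[:,0]<-60)&(p[:,0]>-240)&(p[:,2]<230)&(p[:,2]>20)]
    off=(q[:,2]-q[:,0]-239)/1.414; al=-(q[:,0]+141+q[:,2]-111)/1.414
    for a in range(-60,100,10):
        m=(al>a)&(al<a+10)
        if m.sum():print(n,a,m.sum(),np.round(np.percentile(off[m],[5,50,95]),1))
E
```

```text
side -60 21 [-0.3  1.5 28.4]
side -50 31 [-0.4  1.1 25.2]
side -40 45 [ 0.5  3.6 21.7]
side -30 31 [ 1.4  4.1 18.8]
side -20 21 [ 2.5  4.4 14.5]
side -10 30 [ 1.4 11.9 14.2]
side 0 6 [ 9.9 12.3 13.5]
side 20 31 [-1.6  1.6  4.3]
side 30 35 [ 0.   4.8 16.7]
side 40 22 [ 2.3  4.5 20.5]
side 50 28 [-0.6  4.  17.1]
side 60 8 [1.5 2.9 5. ]
side 70 16 [-1.6 -0.3  1.5]
side 80 18 [-1.9 -0.5  1.3]
side 90 20 [-3.6 -0.6  2.3]
top 60 3 [4.6 4.6 5.2]
top 70 38 [-0.3  1.5  2.9]
top 80 40 [-0.8  1.1  2.7]
top 90 49 [-1.1  1.2  2.6]
```

Depth shows the strap lying back: it rises 14 to 28 mm off the slope above the pivot, and there is no lip below. What I took for the lip was the staple. Now the handle.

jog_arm(
  motion=[
    [[-0.25, 0.35, 0.05, 0, 0, -0.04, 0], [-0.49, 0.69, 0.1, 0, 0, -0.08, 0], [-0.49, 0.69, 0.16, 0, 0, -0.099, 0], [-0.49, 0.69, 0.16, 0, 0, -0.099, 0]],
  ],
)

```text
time_s: 7.3
tool_pos: [0.5797, -0.0388, 0.2419]
tool_rot: [179.9, -0.2, 156.3]
force: [-0.7, 0.5, -0.2]
grip_width: 0.0867
grasp_force: 0.0
```

```bash
python3 - <<'E'
from h import *
o=env.get_obs();print(toM(o['tool_pos']),o['tool_rot'],o['grip_width'])
plan([(W(-52,-70,204),down(YAW+90))])
E
```

```text
[-0.051873   -0.06917482  0.24192518] [179.93982951  -0.2060237  156.28636387] 0.0867427922804327
[-0.01 -0.    0.43] [ 0.    -0.001 -0.002] | [ 0.58  -0.039  0.199]
```

jog_arm(
  motion=[
    [[0, 0, 0.2, 0, 0, 0, 0], [0, 0, 0.4, 0, 0, 0, 0.4], [0, 0, 0.43, 0, 0, 0, 1], [0, 0, 0.43, 0, 0, 0, 1], [0, 0, 0.43, 0, 0, 0, 1]],
  ],
  grip_force=50,
)

```text
time_s: 7.8
tool_pos: [0.5801, -0.0394, 0.2021]
tool_rot: [-180.0, 0.1, 156.3]
force: [0.2, 0.4, 0.2]
grip_width: 0.0629
grasp_force: 0.0
```

jog_arm(
  motion=[
    [[0, 0, 0, 0, 0, 0, 1], [0, 0, 0, 0, 0, 0, 1], [0, 0, 0, 0, 0, 0, 1], [0, 0, 0, 0, 0, 0, 1], [0, 0, 0, 0, 0, 0, 1]],
  ],
)

```text
time_s: 8.3
tool_pos: [0.5796, -0.0391, 0.2006]
tool_rot: [-180.0, 0.0, 156.4]
force: [0.8, 0.1, -0.7]
grip_width: 0.0233
grasp_force: 0.0
```

```bash
python3 - <<'E'
from h import *
o=env.get_obs();print(toM(o['tool_pos']),o['tool_rot'],o['grip_width'],o['grasp_force'],o['force'])
def bar(t): return np.array([152-204*np.cos(t)+112*np.sin(t),92+112*np.cos(t)+204*np.sin(t)])
prev=bar(0)
for A in np.radians([[3,7,11,15,19],[23,27,31,35,39],[43,47,51,55,58]]):
    print()
    for t in A: s=(bar(t)-prev)/100;print(np.round([np.degrees(t),s[0],s[1]],2)) # machine x = tool y?, z up
    prev=bar(A[-1])
print(cur()[1].as_matrix()@[0,1,0]@Mm.as_matrix())
E
```

```text
[-0.05223245 -0.06923908  0.20057695] [-1.79993454e+02  3.79046308e-03  1.56381271e+02] 0.023306505792885495 0.0 [ 0.79750284  0.14650885 -0.70444107]

[3.   0.06 0.11]
[7.   0.15 0.24]
[11.    0.25  0.37]
[15.    0.36  0.49]
[19.    0.48  0.6 ]

[23.    0.12  0.1 ]
[27.    0.26  0.2 ]
[31.    0.39  0.29]
[35.    0.54  0.36]
[39.    0.68  0.43]

[43.    0.15  0.06]
[47.    0.31  0.1 ]
[51.    0.47  0.14]
[55.    0.63  0.16]
[58.    0.75  0.17]
[ 9.99992707e-01 -3.81754661e-03 -1.14253736e-04]
```

jog_arm(
  motion=[
    [[0, 0, 0, 0, 0, 0, 1], [0, 0, 0, 0, 0, 0, 1], [0, 0, 0, 0, 0, 0, 1], [0, 0, 0, 0, 0, 0, 1]],
  ],
)

```text
time_s: 8.7
tool_pos: [0.5797, -0.039, 0.2005]
tool_rot: [180.0, 0.0, 156.4]
force: [0.8, 0.9, -0.5]
grip_width: 0.0104
grasp_force: 50.0
```

jog_arm(
  motion=[
    [[0, 0.06, -0.11, 0, 0, 0, 1], [0, 0.15, -0.24, 0, 0, 0, 1], [0, 0.25, -0.37, 0, 0, 0, 1], [0, 0.36, -0.49, 0, 0, 0, 1], [0, 0.48, -0.6, 0, 0, 0, 1]],
  ],
)

```text
time_s: 9.2
tool_pos: [0.5977, 0.0029, 0.2604]
tool_rot: [-179.7, -0.1, 156.3]
force: [-0.6, -4.6, -10.3]
grip_width: 0.0107
grasp_force: 50.0
```

jog_arm(
  motion=[
    [[0, 0.12, -0.1, 0, 0, 0, 1], [0, 0.26, -0.2, 0, 0, 0, 1], [0, 0.39, -0.29, 0, 0, 0, 1], [0, 0.54, -0.36, 0, 0, 0, 1], [0, 0.68, -0.43, 0, 0, 0, 1]],
  ],
)

```text
time_s: 9.7
tool_pos: [0.6241, 0.0639, 0.3056]
tool_rot: [-179.5, -0.1, 156.2]
force: [-6.6, -7.8, -1.9]
grip_width: 0.0105
grasp_force: 50.0
```

jog_arm(
  motion=[
    [[0, 0.15, -0.06, 0, 0, 0, 1], [0, 0.31, -0.1, 0, 0, 0, 1], [0, 0.47, -0.14, 0, 0, 0, 1], [0, 0.63, -0.16, 0, 0, 0, 1], [0, 0.75, -0.17, 0, 0, 0, 1]],
  ],
)

```text
time_s: 10.2
tool_pos: [0.6554, 0.1352, 0.3252]
tool_rot: [-179.8, 0.1, 156.3]
force: [-5.9, -6.6, 9.8]
grip_width: 0.0102
grasp_force: 50.0
```

```bash
python3 - <<'E'
from h import *
o=env.get_obs();print(toM(o['tool_pos']),o['tool_rot'],o['grip_width'],o['grasp_force'],o['force'],o['qpos'])
im,d,i=cam('side');cv2.imwrite('pics/s3.png',im[100:430,100:540,::-1])
E
```

```text
[ 0.13786435 -0.06958213  0.32518261] [-1.79813971e+02  1.10408800e-01  1.56293345e+02] 0.010231042764833729 49.99595046043396 [-5.85546145 -6.62366141  9.78223928] [ 18.02666054  25.84635298 -47.39150686  70.3385812   18.92598389
  91.49527557  40.43308827]
```

View pics/s3.png

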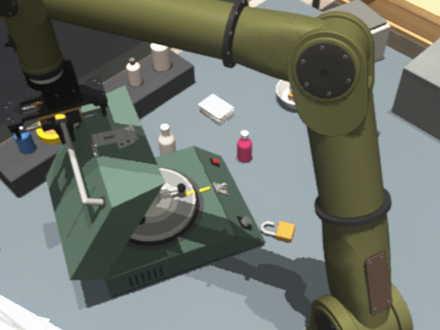

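Side crop: the hood stands at about 57° with the hasp lying back on it. The lap is visible, with its mark and pointer at (185..205,190). I'll release the handle, go over the top, and push the front edge from inside.

jog_arm(
  motion=[
    [[0, 0, 0, 0, 0, 0, 0.74], [0, 0, 0, 0, 0, 0, 0.74], [0, 0, 0, 0, 0, 0, 0.74], [0, 0, 0, 0, 0, 0, 0.74]],
  ],
)

```text
time_s: 10.65
tool_pos: [0.656, 0.1364, 0.3209]
tool_rot: [180.0, -0.0, 156.4]
force: [-0.0, 0.2, -0.1]
grip_width: 0.0219
grasp_force: 0.0
```

jog_arm(
  motion=[
    [[0, 0, -0.2, 0, 0, 0, 0.74], [0, 0, -0.5, 0, 0, 0, 0.74], [0, 0, -0.8, 0, 0, 0, 0.74], [0, -0.45, -0.8, 0, 0, 0, 0.9], [0, -0.9, -0.8, 0, 0, 0, 1]],
  ],
)

```text
time_s: 11.15
tool_pos: [0.6198, 0.0555, 0.4012]
tool_rot: [179.9, 0.0, 156.7]
force: [0.5, -1.2, 0.7]
grip_width: 0.0136
grasp_force: 0.0
```

jog_arm(
  motion=[
    [[0, -0.4, 0, 0, 0, 0, 1], [0, -0.8, 0, 0, 0, 0, 1], [0, -1, 0, 0, 0, 0, 1], [0, -1, 0, 0, 0, 0, 1]],
  ],
)

```text
time_s: 11.55
tool_pos: [0.5792, -0.0427, 0.4007]
tool_rot: [-179.9, 0.0, 156.0]
force: [0.2, -0.2, -0.6]
grip_width: 0.0008
grasp_force: 0.0
```

```bash
python3 - <<'E'
from h import *
o=env.get_obs();print(toM(o['tool_pos']),o['tool_rot'],o['grip_width'],o['force'],o['qpos'])
for n in('side','top'):
    im,d,i=cam(n);p=toM(cloud(d,i).reshape(-1,3))*1000
    m=(p[:,1]>-50)&(p[:,1]<130)&(p[:,0]>-100)&(p[:,0]<330)&(p[:,2]>150)&(p[:,2]<375)
    q=p[m];a=np.degrees(np.arctan2(q[:,2]-92,152-q[:,0]));r=np.hypot(q[:,2]-92,152-q[:,0])
    k=r>290;print(n,k.sum(),np.percentile(a[k],[2,50,98]) if k.any() else '')
E
```

```text
[-0.05569396 -0.07027448  0.40071189] [-1.79868971e+02  4.29435639e-02  1.55958925e+02] 0.000760186563098963 [ 0.183358   -0.24462795 -0.56909601] [ 39.50985302  12.74879236 -46.39254641  75.31449432   9.37733921
  95.76759907  60.73688711]
side 665 [58.24838212 59.68664918 63.97790017]
top 435 [57.87533945 59.17197099 61.78595393]
```

jog_arm(
  motion=[
    [[0, 0, 0.25, 0, 0, 0, 1], [0, 0, 0.5, 0, 0, 0, 1], [0, 0.1, 0.5, 0, 0, 0, 1], [0, 0.3, 0.5, 0, 0, 0, 1], [0, 0.45, 0.45, 0, 0, 0, 1]],
  ],
)

```text
time_s: 12.15
tool_pos: [0.5977, 0.0034, 0.3565]
tool_rot: [-179.8, -0.0, 156.4]
force: [-6.5, -7.8, 6.8]
grip_width: 0.0007
grasp_force: 4.8
```

jog_arm(
  motion=[
    [[0, 0.15, -0.05, 0, 0, 0, 1], [0, 0.3, -0.09, 0, 0, 0, 1], [0, 0.45, -0.13, 0, 0, 0, 1], [0, 0.6, -0.16, 0, 0, 0, 1], [0, 0.75, -0.19, 0, 0, 0, 1]],
  ],
)

```text
time_s: 12.65
tool_pos: [0.6287, 0.072, 0.3773]
tool_rot: [-179.9, 0.2, 156.3]
force: [-2.5, -6.0, 9.4]
grip_width: 0.0004
grasp_force: 5.4
```

jog_arm(
  motion=[
    [[0, 0.15, 0, 0, 0, 0, 1], [0, 0.3, 0, 0, 0, 0, 1], [0, 0.45, 0, 0, 0, 0, 1], [0, 0.6, 0, 0, 0, 0, 1], [0, 0.75, 0, 0, 0, 0, 1]],
  ],
)

```text
time_s: 13.15
tool_pos: [0.6587, 0.1421, 0.3768]
tool_rot: [179.9, 0.1, 156.4]
force: [-0.7, -2.1, 3.8]
grip_width: 0.0003
grasp_force: 1.8
```

```bash
cat > hood.py <<'E'
from h import *
o=env.get_obs();print(toM(o['tool_pos']),o['tool_rot'],o['grip_width'],o['force'],o['qpos'])
for n in('side','top'):
    im,d,i=cam(n);p=toM(cloud(d,i).reshape(-1,3))*1000
    m=(p[:,1]>-20)&(p[:,1]<130)&(p[:,0]>-100)&(p[:,0]<330)&(p[:,2]>150)&(p[:,2]<420)
    q=p[m];a=np.degrees(np.arctan2(q[:,2]-92,152-q[:,0]));r=np.hypot(q[:,2]-92,152-q[:,0])
    k=(r>290)&(r<310);print(n,k.sum(),np.percentile(a[k],[2,50,98]) if k.any() else '')
E
python3 hood.py
```

```text
[ 0.14554123 -0.06984549  0.3768101 ] [1.79942534e+02 1.01397305e-01 1.56389932e+02] 0.00031807497247019417 [-0.73369336 -2.10040974  3.84176343] [ 16.14865386  26.53687468 -48.15132218  63.61293558  19.65456506
  97.39455639  40.23998663]
side 558 [90.98561106 92.6110134  96.98952725]
top 552 [91.19779602 93.60428606 97.23797205]
```

jog_arm(
  motion=[
    [[0, 0.1, 0, 0, 0, 0, 1], [0, 0.2, 0, 0, 0, 0, 1], [0, 0.25, 0, 0, 0, 0, 1], [0, 0, 0, 0, 0, 0, 1], [0, -0.4, 0, 0, 0, 0, 1]],
  ],
)

```text
time_s: 13.75
tool_pos: [0.6419, 0.1073, 0.3735]
tool_rot: [179.8, -0.1, 156.7]
force: [-0.1, -1.0, 0.4]
grip_width: 0.0007
grasp_force: 0.0
```

jog_arm(
  motion=[
    [[0, -0.4, 0, 0, 0, 0, 1], [0, -0.8, 0, 0, 0, 0, 1], [0, -1, 0, 0, 0, 0, 1], [0, -1, 0, 0, 0, 0, 1]],
  ],
)

```text
time_s: 14.15
tool_pos: [0.6021, 0.008, 0.3748]
tool_rot: [-179.9, 0.1, 156.0]
force: [0.1, 0.2, -0.1]
grip_width: 0.0002
grasp_force: 0.0
```

jog_arm(
  motion=[
    [[0.4, -0.4, 0, 0, 0, 0, 1], [0.8, -0.8, 0, 0, 0, 0, 1], [1, -1, 0, 0, 0, 0, 1], [1, -1, 0, 0, 0, 0, 1]],
  ],
)

```text
time_s: 14.55
tool_pos: [0.4676, -0.0404, 0.3753]
tool_rot: [-179.7, 0.2, 156.1]
force: [0.7, 0.9, 0.0]
grip_width: 0.0004
grasp_force: 0.0
```

```bash
python3 hood.py; python3 - <<'E'
from h import *
im,d,i=cam('top');cv2.imwrite('pics/t4.png',im[:,:,::-1])
im2,d2,i2=cam('side')
for n,im,d,i in(('top',im,d,i),('side',im2,d2,i2)):
    hs=cv2.cvtColor(im,cv2.COLOR_RGB2HSV);p=toM(cloud(d,i))*1000
    m=(hs[...,0]>22)&(hs[...,0]<35)&(hs[...,1]>140)&(hs[...,2]>90)&(np.hypot(p[...,0],p[...,1])<140)&(p[...,2]>80)&(p[...,2]<150)
    k,l,s,c=cv2.connectedComponentsWithStats(m.astype(np.uint8))
    for j in range(1,k):
        if s[j,4]>4:q=p[l==j].mean(0);print(n,s[j,4],c[j],np.round(q,1),np.degrees(np.arctan2(q[1],q[0])))
E
```

```text
[-0.09789244  0.0330538   0.37526652] [-1.79731720e+02  1.52079872e-01  1.56149052e+02] 0.00044641080784988286 [0.69300513 0.90613854 0.02501874] [ 50.87488908  -5.71384072 -44.86915265  92.46310267  -3.72719861
  91.52642925  72.19340454]
side 521 [ 95.83805635  97.44967083 101.55460509]
top 207 [ 95.49527365  98.73152429 101.66674576]
```

View pics/t4.png

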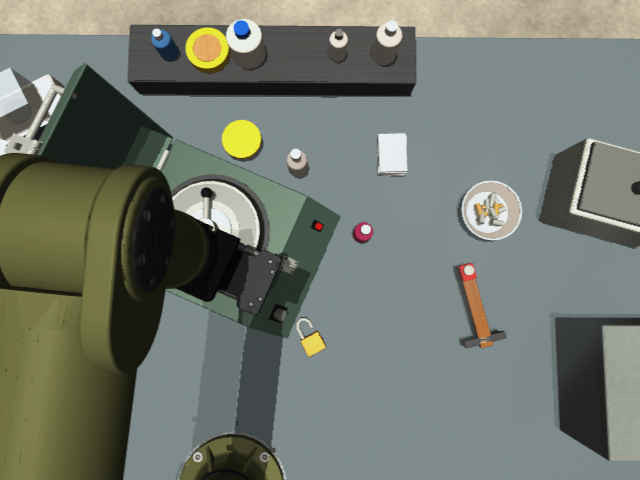

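Top view: the hood is over to about 95°. The robot hides the mark, but one arm is seen at (207,195), which is what lap ≈ 0 gives. I'll lower the closed fingers into the gap between two arms.

jog_arm(
  motion=[
    [[-0.3, 0.3, 0, 0, 0, 0, 1], [-0.64, 0.67, 0.1, 0, 0, 0, 1], [-0.64, 0.67, 0.5, 0, 0, 0, 1], [-0.64, 0.67, 0.8, 0, 0, 0, 1], [-0.64, 0.67, 0.8, 0, 0, 0, 1]],
  ],
)

```text
time_s: 15.25
tool_pos: [0.5547, -0.002, 0.2894]
tool_rot: [180.0, -0.6, 156.6]
force: [-0.6, 0.5, -0.3]
grip_width: 0.0001
grasp_force: 0.0
```

```bash
python3 - <<'E'
from h import *
o=env.get_obs();print(toM(o['tool_pos']),o['tool_rot'],o['force'])
im,d=env.read_camera('wrist');cv2.imwrite('pics/w5.png',im[...,::-1])
def P(a,r=44): return r*np.array([np.sin(np.radians(a)),np.cos(np.radians(a))])/100 # tool x=my, tool y=mx
a0=225
while a0>-160:
    print(a0,[list(np.round(P(a0-9*k)-P(a0),2)) for k in range(1,6)]);a0-=45
E
```

```text
[-0.02806788 -0.03160626  0.28939467] [179.95745566  -0.57333683 156.57624876] [-0.59961711  0.54101229 -0.28301612]
225 [[np.float64(0.05), np.float64(-0.04)], [np.float64(0.11), np.float64(-0.08)], [np.float64(0.18), np.float64(-0.11)], [np.float64(0.24), np.float64(-0.12)], [np.float64(0.31), np.float64(-0.13)]]
180 [[np.float64(0.07), np.float64(0.01)], [np.float64(0.14), np.float64(0.02)], [np.float64(0.2), np.float64(0.05)], [np.float64(0.26), np.float64(0.08)], [np.float64(0.31), np.float64(0.13)]]
135 [[np.float64(0.04), np.float64(0.05)], [np.float64(0.08), np.float64(0.11)], [np.float64(0.11), np.float64(0.18)], [np.float64(0.12), np.float64(0.24)], [np.float64(0.13), np.float64(0.31)]]
90 [[np.float64(-0.01), np.float64(0.07)], [np.float64(-0.02), np.float64(0.14)], [np.float64(-0.05), np.float64(0.2)], [np.float64(-0.08), np.float64(0.26)], [np.float64(-0.13), np.float64(0.31)]]
45 [[np.float64(-0.05), np.float64(0.04)], [np.float64(-0.11), np.float64(0.08)], [np.float64(-0.18), np.float64(0.11)], [np.float64(-0.24), np.float64(0.12)], [np.float64(-0.31), np.float64(0.13)]]
0 [[np.float64(-0.07), np.float64(-0.01)], [np.float64(-0.14), np.float64(-0.02)], [np.float64(-0.2), np.float64(-0.05)], [np.float64(-0.26), np.float64(-0.08)], [np.float64(-0.31), np.float64(-0.13)]]
-45 [[np.float64(-0.04), np.float64(-0.05)], [np.float64(-0.08), np.float64(-0.11)], [np.float64(-0.11), np.float64(-0.18)], [np.float64(-0.12), np.float64(-0.24)], [np.float64(-0.13), np.float64(-0.31)]]
-90 [[np.float64(0.01), np.float64(-0.07)], [np.float64(0.02), np.float64(-0.14)], [np.float64(0.05), np.float64(-0.2)], [np.float64(0.08), np.float64(-0.26)], [np.float64(0.13), np.float64(-0.31)]]
-135 [[np.float64(0.05), np.float64(-0.04)], [np.float64(0.11), np.float64(-0.08)], [np.float64(0.18), np.float64(-0.11)], [np.float64(0.24), np.float64(-0.12)], [np.float64(0.31), np.float64(-0.13)]]
```

View pics/w5.png

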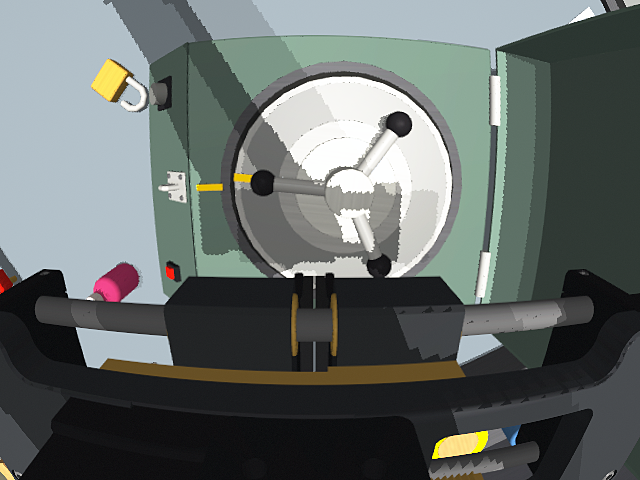

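Wrist view: mark at (243,178), pointer at (209,187), so the lap sits slightly positive. The three arms agree with the model and the tool is over the free front-right sector. Descending.

jog_arm(
  motion=[
    [[0, 0, 0.3, 0, 0, 0, 1], [0, 0, 0.6, 0, 0, 0, 1], [0, 0, 0.9, 0, 0, 0, 1], [0, 0, 0.9, 0, 0, 0, 1]],
  ],
)

```text
time_s: 15.7
tool_pos: [0.5549, -0.0035, 0.2031]
tool_rot: [-180.0, -0.2, 156.4]
force: [-0.1, -0.2, 0.1]
grip_width: 0.0003
grasp_force: 0.0
```

jog_arm(
  motion=[
    [[0, 0, 0.2, 0, 0, 0, 1], [0, 0, 0.4, 0, 0, 0, 1], [0, 0, 0.59, 0, 0, 0, 1], [0, 0, 0.59, 0, 0, 0, 1]],
  ],
)

```text
time_s: 16.1
tool_pos: [0.5562, -0.0036, 0.1462]
tool_rot: [180.0, -0.0, 156.4]
force: [0.5, -0.7, 0.4]
grip_width: 0.0002
grasp_force: 0.0
```

```bash
cat > st.py <<'E'
from h import *
o=env.get_obs();m=toM(o['tool_pos'])*1000;print(o['time_s'],m,'polar',np.degrees(np.arctan2(m[1],m[0])),'r',np.hypot(*m[:2]),o['tool_rot'],o['force'])
E
python3 st.py
```

```text
16.1 [-28.93689878 -33.68918718 146.2318122 ] polar -130.66051068852275 r 44.41064561010983 [ 1.79996073e+02 -2.07978814e-02  1.56375088e+02] [ 0.48571453 -0.73278038  0.44218524]
```

jog_arm(
  motion=[
    [[0, 0, 0.06, 0, 0, 0, 1], [0.05, -0.04, 0.06, 0, 0, 0, 1], [0.11, -0.08, 0.06, 0, 0, 0, 1], [0.18, -0.11, 0.06, 0, 0, 0, 1], [0.24, -0.13, 0.06, 0, 0, 0, 1]],
  ],
)

```text
time_s: 16.6
tool_pos: [0.5307, -0.0062, 0.1407]
tool_rot: [179.9, 0.4, 156.4]
force: [7.3, 0.3, -1.5]
grip_width: 0.0002
grasp_force: 3.2
```

```bash
python3 st.py
```

```text
16.6 [-41.46128879 -11.26608136 140.71738136] polar -164.79832893891407 r 42.96467220398345 [179.86481939   0.37944762 156.35149314] [ 7.26450052  0.27134689 -1.48896984]
```

```bash
python3 - <<'E'
import numpy as np
def P(a,r=44): return r*np.array([np.sin(np.radians(a)),np.cos(np.radians(a))])/100
pos=np.array([-.097,-.42]);a=193
while a>-140:
    rows=[(P(a-9*k)-pos).round(2) for k in range(1,6)]
    print(a,[[float(x) for x in r] for r in rows]);pos=pos+rows[-1];a-=45
E
```

```text
193 [[0.07, -0.02], [0.14, -0.02], [0.2, -0.01], [0.27, 0.01], [0.33, 0.05]]
148 [[0.06, 0.04], [0.1, 0.09], [0.14, 0.14], [0.17, 0.21], [0.2, 0.27]]
103 [[0.01, 0.07], [0.01, 0.14], [-0.01, 0.21], [-0.03, 0.27], [-0.06, 0.33]]
58 [[-0.04, 0.06], [-0.09, 0.11], [-0.15, 0.15], [-0.21, 0.18], [-0.27, 0.2]]
13 [[-0.07, 0.01], [-0.14, 0.01], [-0.21, -0.0], [-0.27, -0.02], [-0.34, -0.06]]
-32 [[-0.05, -0.04], [-0.1, -0.09], [-0.14, -0.14], [-0.17, -0.21], [-0.19, -0.27]]
-77 [[-0.01, -0.07], [-0.01, -0.14], [0.0, -0.21], [0.02, -0.27], [0.05, -0.33]]
-122 [[0.04, -0.06], [0.09, -0.11], [0.15, -0.15], [0.21, -0.18], [0.28, -0.2]]
```

jog_arm(
  motion=[
    [[0.07, -0.02, 0, 0, 0, 0, 1], [0.14, -0.02, 0, 0, 0, 0, 1], [0.2, -0.01, 0, 0, 0, 0, 1], [0.27, 0.01, 0, 0, 0, 0, 1], [0.33, 0.05, 0, 0, 0, 0, 1]],
  ],
)

```text
time_s: 17.1
tool_pos: [0.5001, 0.0113, 0.1397]
tool_rot: [-179.9, 0.1, 156.3]
force: [2.9, -2.8, 0.4]
grip_width: 0.0003
grasp_force: 1.5
```

jog_arm(
  motion=[
    [[0.06, 0.04, 0, 0, 0, 0, 1], [0.1, 0.09, 0, 0, 0, 0, 1], [0.14, 0.14, 0, 0, 0, 0, 1], [0.17, 0.21, 0, 0, 0, 0, 1], [0.2, 0.27, 0, 0, 0, 0, 1]],
  ],
)

```text
time_s: 17.6
tool_pos: [0.4924, 0.0445, 0.1392]
tool_rot: [-179.9, -0.0, 156.4]
force: [0.6, -4.1, -0.3]
grip_width: 0.0007
grasp_force: 1.8
```

```bash
python3 st.py
```

```text
17.6 [-10.10969619  44.01066049 139.19002585] polar 102.93699165935757 r 45.15688423237854 [-1.79915192e+02 -4.73303956e-02  1.56361221e+02] [ 0.59414723 -4.09332049 -0.34067195]
```

Tracking well.

jog_arm(
  motion=[
    [[0.01, 0.07, 0, 0, 0, 0, 1], [0.01, 0.14, 0, 0, 0, 0, 1], [-0.01, 0.21, 0, 0, 0, 0, 1], [-0.03, 0.27, 0, 0, 0, 0, 1], [-0.06, 0.33, 0, 0, 0, 0, 1]],
  ],
)

```text
time_s: 18.1
tool_pos: [0.5109, 0.0733, 0.139]
tool_rot: [-180.0, -0.1, 156.4]
force: [-3.3, -4.0, -0.6]
grip_width: 0.0
grasp_force: 1.6
```

jog_arm(
  motion=[
    [[-0.04, 0.06, 0, 0, 0, 0, 1], [-0.09, 0.11, 0, 0, 0, 0, 1], [-0.15, 0.15, 0, 0, 0, 0, 1], [-0.21, 0.18, 0, 0, 0, 0, 1], [-0.27, 0.2, 0, 0, 0, 0, 1]],
  ],
)

```text
time_s: 18.6
tool_pos: [0.5442, 0.0805, 0.1393]
tool_rot: [-180.0, -0.1, 156.4]
force: [-4.8, -1.0, 0.8]
grip_width: 0.0006
grasp_force: 2.1
```

jog_arm(
  motion=[
    [[-0.07, 0.01, 0, 0, 0, 0, 1], [-0.14, 0.01, 0, 0, 0, 0, 1], [-0.21, 0, 0, 0, 0, 0, 1], [-0.27, -0.02, 0, 0, 0, 0, 1], [-0.34, -0.06, 0, 0, 0, 0, 1]],
  ],
)

```text
time_s: 19.1
tool_pos: [0.5733, 0.0619, 0.1396]
tool_rot: [179.9, -0.0, 156.4]
force: [-4.8, 2.2, -0.2]
grip_width: 0.0004
grasp_force: 1.8
```

jog_arm(
  motion=[
    [[-0.05, -0.04, 0, 0, 0, 0, 1], [-0.1, -0.09, 0, 0, 0, 0, 1], [-0.14, -0.14, 0, 0, 0, 0, 1], [-0.17, -0.21, 0, 0, 0, 0, 1], [-0.19, -0.27, 0, 0, 0, 0, 1]],
  ],
)

```text
time_s: 19.6
tool_pos: [0.5801, 0.0287, 0.1398]
tool_rot: [179.9, 0.0, 156.4]
force: [-0.4, 5.0, -0.2]
grip_width: 0.0005
grasp_force: 2.1
```

```bash
python3 st.py
```

```text
19.6 [ 10.24412286 -42.69697548 139.79632132] polar -76.50826520371672 r 43.90869809377295 [1.79903048e+02 2.57756293e-02 1.56387492e+02] [-0.39321972  5.03218529 -0.16140721]
```

jog_arm(
  motion=[
    [[-0.01, -0.07, 0, 0, 0, 0, 1], [-0.01, -0.14, 0, 0, 0, 0, 1], [0, -0.21, 0, 0, 0, 0, 1], [0.02, -0.27, 0, 0, 0, 0, 1], [0.05, -0.33, 0, 0, 0, 0, 1]],
  ],
)

```text
time_s: 20.1
tool_pos: [0.5625, -0.0005, 0.14]
tool_rot: [180.0, 0.1, 156.4]
force: [3.7, 2.9, 0.6]
grip_width: 0.0006
grasp_force: 1.6
```

jog_arm(
  motion=[
    [[0.02, -0.04, 0, 0, 0, 0, 1], [0.04, -0.06, 0, 0, 0, 0, 1], [0.07, -0.08, 0, 0, 0, 0, 1], [0.09, -0.11, 0, 0, 0, 0, 1], [0.12, -0.13, 0, 0, 0, 0, 1]],
  ],
)

```text
time_s: 20.6
tool_pos: [0.5457, -0.007, 0.1396]
tool_rot: [180.0, 0.0, 156.4]
force: [3.8, 1.1, -0.4]
grip_width: 0.0004
grasp_force: 1.4
```

```bash
python3 st.py; cat > mk.py <<'E'
from h import *
p,r=cur();im,d=env.read_camera('wrist');i=env.camera_info('wrist');K=np.array(i['camera_matrix']);M=np.array(i['mount'])
cv2.imwrite('pics/w_last.png',im[...,::-1])
hs=cv2.cvtColor(im,cv2.COLOR_RGB2HSV)
m=(hs[...,0]>20)&(hs[...,0]<36)&(hs[...,1]>140)&(hs[...,2]>60)
k,l,s,c=cv2.connectedComponentsWithStats(m.astype(np.uint8))
for j in range(1,k):
    if s[j,4]<8: continue
    u=(c[j]-K[:2,2])/K[0,0];th=np.hypot(*u);ray=np.r_[u/th*np.sin(th),np.cos(th)]
    o=toM(p+r.apply(M[:3,3]));v=(r.apply(M[:3,:3]@ray))@Mm.as_matrix()
    q=(o+v*((.111-o[2])/v[2]))*1000
    print(s[j,4],c[j].round(),q.round(1),'r',np.hypot(*q[:2]).round(1),'polar',np.degrees(np.arctan2(q[1],q[0])).round(1))
E
python3 mk.py
```

```text
20.6 [-36.16921386 -25.35432075 139.64013193] polar -144.96986101943367 r 44.17073252265616 [1.79989998e+02 3.14503677e-02 1.56383063e+02] [ 3.79655339  1.10202248 -0.37107553]
1162 [34. 65.] [-198.8  103.3  111. ] r 224.1 polar 152.5
488 [155. 229.] [-119.9    4.   111. ] r 120.0 polar 178.1
336 [207. 267.] [-92.5 -16.5 111. ] r 93.9 polar -169.9
```

jog_arm(
  motion=[
    [[0.02, -0.01, 0, 0, 0, 0, 1], [0.04, -0.02, 0, 0, 0, 0, 1], [0.06, -0.03, 0, 0, 0, 0, 1], [0.07, -0.04, 0, 0, 0, 0, 1], [0.07, -0.04, 0, 0, 0, 0, 1]],
  ],
)

```text
time_s: 21.15
tool_pos: [0.5371, -0.008, 0.1394]
tool_rot: [-179.9, -0.0, 156.4]
force: [1.0, 0.5, -0.4]
grip_width: -0.0
grasp_force: 0.5
```

jog_arm(
  motion=[
    [[-0.05, 0.03, 0, 0, 0, 0, 1], [-0.08, 0.05, 0, 0, 0, 0, 1], [-0.08, 0.05, 0, 0, 0, 0, 1]],
  ],
)

```text
time_s: 21.45
tool_pos: [0.5472, -0.0063, 0.1393]
tool_rot: [180.0, -0.1, 156.4]
force: [-0.4, -0.4, 0.3]
grip_width: 0.0004
grasp_force: 0.0
```

```bash
python3 st.py;python3 mk.py
```

```text
21.45 [-34.97320332 -26.42509396 139.25941656] polar -142.92599235031904 r 43.833897174716746 [ 1.79999013e+02 -5.70238881e-02  1.56388190e+02] [-0.44270744 -0.40281165  0.27509222]
1157 [33. 64.] [-198.4  102.8  111. ] r 223.4 polar 152.6
470 [152. 227.] [-119.8    3.9  111. ] r 119.9 polar 178.1
374 [199. 235.] [-93.7  -0.6 111. ] r 93.7 polar -179.6
```

jog_arm(
  motion=[
    [[0, 0, -0.25, 0, 0, 0, 1], [0, 0, -0.6, 0, 0, 0, 1], [0, 0, -1, 0, 0, 0, 1], [0, 0, -1, 0, 0, 0, 1]],
  ],
)

```text
time_s: 21.9
tool_pos: [0.5498, -0.0057, 0.2448]
tool_rot: [179.9, 0.5, 156.4]
force: [0.8, 0.6, 0.4]
grip_width: 0.0008
grasp_force: 0.0
```

jog_arm(
  motion=[
    [[0, -0.3, -0.3, 0, 0, 0, 1], [0, -0.6, -0.6, 0, 0, 0, 1], [0, -0.9, -0.8, 0, 0, 0, 1], [0, -0.9, -0.8, 0, 0, 0, 1], [0, -0.9, -0.8, 0, 0, 0, 1]],
  ],
)

```text
time_s: 22.4
tool_pos: [0.5107, -0.0892, 0.3192]
tool_rot: [-180.0, -0.0, 156.3]
force: [0.1, 1.3, 0.6]
grip_width: 0.0004
grasp_force: 0.0
```

```bash
python3 mk.py; python3 hood.py; python3 - <<'E'
from h import *
im,d,i=cam('side');cv2.imwrite('pics/s6.png',im[100:430,100:540,::-1])
E
```

```text
859 [186.  76.] [-251.8  114.8  111. ] r 276.7 polar 155.5
156 [312. 186.] [-128.8    1.9  111. ] r 128.9 polar 179.1
173 [352. 188.] [-89.7  -0.5 111. ] r 89.7 polar -179.7
45 [ 89. 361.] [-428.1 -218.9  111. ] r 480.8 polar -152.9
265 [498. 437.] [ 143.9 -355.2  111. ] r 383.2 polar -67.9
[-0.12443917 -0.02538595  0.31868757] [ 1.79987347e+02 -7.43734379e-02  1.56409855e+02] 0.00038641636038891554 [ 0.46139756  0.56289892 -0.31934123] [ 55.57202588   3.39734584 -50.27969456  92.59679131   2.58590745
  85.30216693  71.53677091]
side 522 [ 95.81708421  97.4421399  101.63428249]
top 601 [ 95.41166419  96.69602402 100.23301131]
```

View pics/s6.png

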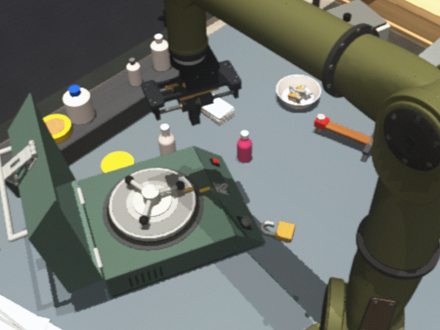

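The view shows the hood at about 95°, the hasp lying back on it at (18,160), and the mark in line with the pointer at (195,189). The bystanders haven't moved and the arm touches nothing.

```bash
python3 -c "
from cell import env
print(env.sign_off())"
```

```text
the job is handed in; nothing more can be done
None
```

The job is handed in: hasp thrown back on the hood, hood standing at about 95°, and the lap turned one full turn clockwise with its mark within about 2° of the pointer. The last views showed the bystanders in place and the arm clear; sign-off returned no verdict.

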